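# Let out the canister rack by one hole and put the second canister in

### The job

The canister rack is too short for the second canister. Press its spring button flush and slide the right-hand end out until the button pops up in the very next hole, then stand the loose canister upright in the space this opens beside the other one, square to the rack and with its back against the rail. Leave the other things where they stand.

Things in the scene. Friction and masses are not known exactly. Their poses are not given: they have to be found in the camera images.
- rack: Extending canister rack, fixed: two upright wooden end boards joined along the back by a telescoping rail; front open, no floor. Origin at worktop level under the spring button, on the rail's centre line; x to the back, y left along the rail, z up. A sleeve (outer tube, 32 mm front to back, top at z = 85 mm) slides over a fixed darker inner tube. Front face of the rail at x = -16 mm
- left_board (a point): Middle of the inner face's lower edge of the fixed left end board, at rack x = -45, y = +155 mm. Both boards are 126 mm deep (rack x = -108 to +18 mm), 12 mm thick, tops 98 mm above the worktop
- right_board (a point): The same point on the right end board, which moves with the sleeve: rack y = -27 mm minus joint extension. The free space between it and the canister in the rack is about 76 mm wide as found, about 126 mm when let out by one hole
- button (a joint): Spring button: domed steel pin, 14 mm across, on the inner tube, standing up through a hole in the sleeve's top and locking it. In m: 0 = up, 7 mm proud (1.6 N to start); 0.007 = flush (4.4 N). It does not travel with the sleeve. When flush, a push on the sleeve drives its dome under the 2 mm wall, where it stays down until the next hole comes over it: it springs up and locks
- button_top (a point): Top of the spring button's dome (moves with it), 92 mm above the worktop when up
- extension (a joint): Slide of the sleeve with the right end board, in m: 0 = as found, locked in the first hole; grows as it is slid out to the right (rack -y). The next hole locks at 0.050 (about 1.5 mm of play each way), a last one at 0.100. Some 3 to 10 N slide it when the button is flush; it will not move while the button is up
- ridge (a point): Raised thumb ridge on the black end cap at the sleeve's right end, moving with it: middle of its top edge on the button's side. It stands 12 mm above the sleeve's top, 36 mm across the rail, 11 mm thick; its upright face is 16 mm right (rack -y) of the button's axis as found. A closed fingertip that presses the button can push against this face to slide the sleeve out
- rack_canister: Square white canister with a wooden lid, 102 x 102 mm, 140 mm high, loose, about 0.6 kg, standing in the rack next to the left end board. Origin: centre of its underside, z up
- loose_canister: Second canister of the same make, 102 x 102 mm, 140 mm high, 0.3 to 0.6 kg, standing free to the right or left of the rack. Origin: centre of its underside, z up, x and y square to its sides. Its lid (top at 123 mm) is fast; the knob in the lid's middle, 20 mm across, 122 to 140 mm high, can be gripped from above to lift it
- mug: White mug with a handle, 84 mm across, 106 mm high, on the other side of the rack from the loose canister. Origin: under the mug, near its middle. To be left alone
- garlic: Bulb of garlic, 60 mm, in front of the rack's left part. Origin: centre of its underside. To be left alone
- salt: Salt shaker, 44 mm across, 90 mm high, behind and left of the rack. Origin: centre of its underside. To be left alone
Things that resemble listed ones, but are neither listed nor needed, are in the scene too. What is shaped like the rack_canister but yellow is not meant.

How it is judged:
On the way, in this order (a step that is already met when the one before it is completed fails the run):
1. the spring button has been pressed flush (value of joint button above 0.006 m), for 0.05 s.
2. the rack is let out by one hole and the button has popped up in it (value of joint extension between 0.046 and 0.054 m and value of joint button below 0.0015 m), for 0.2 s.
At the end, for the whole second after the job is handed in: Extension 46 to 54 mm with the button up (within 1.5 mm); loose canister upright, still, on the worktop between the other canister and the right board, back within 12 mm of the rail, square within 0.14 rad; other canister upright at the left, within 20 mm of its place (all of step 2 and x of loose_canister in the frame of rack between -0.08 and -0.055 m and y of loose_canister in the frame of rack between -0.034 and 0.014 m and height (world z) of loose_canister below 0.006 m and angle between each of loose_canister, rack_canister's own z axis and vertical below 0.05 rad and (angle between the x axis of loose_canister and the x axis of rack, either way round below 0.14 rad or angle between the x axis of loose_canister and the y axis of rack, either way round below 0.14 rad) and linear speed of loose_canister below 0.01 m/s and x of rack_canister in the frame of rack above -0.095 m and y of rack_canister in the frame of rack above 0.08 m); the robot touches nothing.
It fails at once if a canister tipped over (angle between loose_canister's own z axis and vertical above 0.6 rad or angle between rack_canister's own z axis and vertical above 0.4 rad).
It fails at once if mug, garlic or salt shaker shifted by more than 25 mm (distance of any of mug, garlic, salt from where it was at the start of the episode above 0.025 m).
It also fails if it takes over 53 s, if anything falls off the work surface, if the arm or the gripper's body presses on something with over 40 N, if the wrist force passes 120 N, or if a joint passes its speed limit or range.

### The arm

A 6-joint arm with a two-finger parallel gripper is mounted at the origin on a cart in front of the work surface, level with it; the furniture and walls round the work are solid. World frame = base frame: x ahead of the robot, y to its left, z up, the work surface at z = 0. Lengths are in m, angles in rad, forces in N, time in s.
With the tool pointing down it reaches from about 0.3 to 0.85 m from the base axis. Payload 4.2 kg.
Tool frame: the origin (TCP) lies at the very end of the fingers, on their centre line; the grasp point (between the pads) lies 19 mm behind it (manip.grip_depth is the distance from the TCP to the grasp point, in m); z points along the fingers, y is the line along which they close (so a half turn about z gives the same grasp; the last joint's range is limited). The gripper opens to 91 mm and grips with 3 to 60 N. Pads are 32 mm wide; open, the fingers measure 118 mm over their backs; the gripper's body (76 mm by 178 mm) begins 60 mm behind the grasp point.
Start: joints at [1.22, 0.32, 1.565, -0, 1.257, -0.02], TCP at [0.187, 0.544, 0.214] pointing down, gripper open.
Joint ranges: [-3.11, 3.11], [-0.84, 2.01], [0.21, 2.61], [-1.34, 4.49], [0.05, 2.63], [-2.56, 2.56]. Speed limits (rad/s): [2.57, 2.57, 3.14, 3.14, 3.14, 3.14].

### API

Orientations are given as a rotation vector (axis times angle).
In Python, from cell import manip, eyes gives the robot as it stands. The module is installed in compiled form; this text tells all that it offers.
- The arm moves only by the tool run_rows, called after "Emit:" as name([rows], argument=value, ...), one row to a line, values as JSON. Schema: {"type":"object","properties":{"plan":{"type":"array","items":{"type":"object","properties":{"sx":{"type":"number"},"sy":{"type":"number"},"sz":{"type":"number"},"rx":{"type":"number"},"ry":{"type":"number"},"rz":{"type":"number"},"jaw":{"type":"number"}},"additionalProperties":false,"required":["jaw"]},"minItems":1,"maxItems":20},"squeeze":{"type":"number"},"only":{"type":"string"},"quiet":{"type":"boolean"},"lines":{"type":"string"}},"required":["plan"],"additionalProperties":false}. plan is a list of rows, 1 to 20 of them, each an object with the fields sx, sy, sz (the shift in normalised numbers (1 is 0.4 m)), rx, ry, rz (a rotation vector in a scale on which 1.0 is 2 pi rad), jaw (the finger opening in m); a field left out counts as zero (the opening has to be given); each row shifts and turns the commanded pose from where the row before left it, along the tool's axes as they then stand; what a row does not reach is not made up. A row lasts 1/8 s, in which the tool goes at most 0.0625 m and 0.188 rad, less where a joint would pass 70% of its speed; a pose out of reach is approached as far as the arm can. The fingers move at their own pace and stop on an object; squeeze is the grip in N (left out, the last holds). Time passes only in rows, so rows that do not move let the fingers close. The tool returns the time, the measured TCP pose, the force, the opening and the grip force at its end. only (a regular expression) keeps the lines of the reply that match it, lines (a string "A,B") keeps lines A to B, and quiet returns only ok. Shift and turn numbers lie between -1 and 1, and a call with a number outside is refused. Input that does not fit is refused with a message, and nothing moves.
- manip.sense(): the state, without advancing time (a new reading comes with each control period).
- eyes.read_camera(name): name is "scene" or "top" or "wrist"; returns (picture, depth): 400x640x3 uint8, red, green, blue; 400x640 float32, m along the optical axis (not along the pixel's ray), 0 where there is no reading.
- eyes.calibration(name): a dict with "mtx" (3x3 intrinsics, pixels), "distortion" ([k1, k2, p1, p2, k3] as OpenCV has them; the pictures are not rectified), "extrinsics" (4x4, takes a point from world to camera coordinates). Camera axes: x right, y down, z forward; pixel columns grow to the right and rows downward; lengths in m; the calibration is good to about 2 mm. A picture is of the moment at which its call begins: read the wrist's pose just before it. calibration takes no time and is no camera call; for the wrist camera it gives the pose at the moment of the call.
- manip.close_job(): hands the job in; it is judged then, once.
The state is a dict: "time": time; "joint_pos": joint angles; "joint_vel": joint speeds; "joint_efforts": joint torques, N m; "position": TCP position; "tool_rot": TCP orientation; "ft_force": force on the tool from outside, world axes, zero at the start; "wrist_torque": the same for the moment, N m; "finger_gap": finger opening in m; "grasp_force": force on a finger pad.
Only numpy, scipy, OpenCV 4.12 (cv2) and the standard library are available. Lean on these libraries where they do the work, as an engineer would, in place of code of your own. Each camera call takes 0.05 s, during which the arm holds its last target. There are 200 camera calls.

## Working session

There is one attempt and no reset: what is moved stays moved. The work goes in short steps, Python scripts to look and compute and a tool call to move; the robot and the scene stay as the last step left them, time stands still between calls to the robot, and variables do not carry over. Pictures are saved under pics/ and viewed, at most 10 in all, crops included, and the job is handed in when it is done.

```bash
mkdir -p pics; cat > h.py <<'E'
from cell import manip, eyes
import numpy as np, cv2
def ray(name,px,cal=None):
    c=cal or eyes.calibration(name); K=np.array(c["mtx"]);d=np.array(c["distortion"]);E=np.array(c["extrinsics"])
    u=cv2.undistortPoints(np.array(px,float).reshape(-1,1,2),K,d).reshape(-1,2)
    v=np.c_[u,np.ones(len(u))]@E[:3,:3]; o=-E[:3,:3].T@E[:3,3]
    return o,v
def onz(name,px,z,cal=None):
    o,v=ray(name,px,cal); return o+v*((z-o[2])/v[:,2])[:,None]
def cloud(name,D,cal=None):
    H,W=D.shape; uu,vv=np.meshgrid(np.arange(W),np.arange(H))
    o,v=ray(name,np.c_[uu.ravel(),vv.ravel()],cal)
    return (o+v*D.reshape(-1,1)).reshape(H,W,3)
E
python3 - <<'E'
from h import *
for n in("scene","top"):
    p,d=eyes.read_camera(n); cv2.imwrite(f"pics/{n}0.png",p[...,::-1]); np.savez(f"{n}0.npz",p=p,d=d)
    E=eyes.calibration(n)["extrinsics"]; E=np.array(E); print(n,-E[:3,:3].T@E[:3,3],E[2,:3])
print(manip.sense()["tool_rot"],manip.sense()["time"])
E
```

```text
scene [ 0.02670708 -0.05627819  1.034898  ] [ 0.47461909  0.10988646 -0.87330504]
top [0.42411325 0.08285252 1.36280123] [ 0.09076159 -0.01824266 -0.99570555]
[-5.17194036e-01 -3.09846215e+00  2.41148122e-03] 0.1
```

View pics/scene0.png

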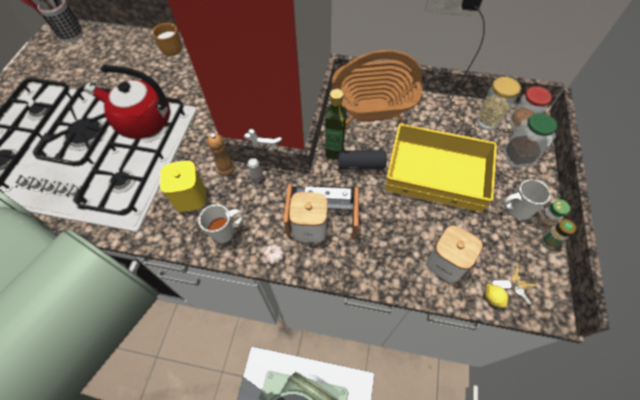

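View pics/top0.png

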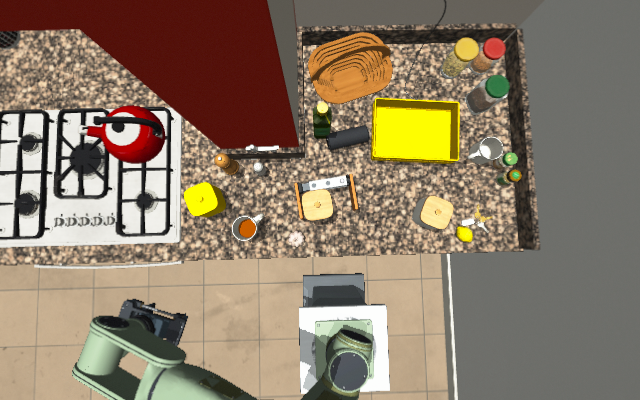

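Scene picture: the rack is at scene (320,205) / top (327,190), with the white canister inside it at top (318,204). Three things could be the canister: the yellow one at top (203,198), the white one in the rack at top (318,204), and the white one with a wooden lid standing free at top (435,211) / scene (455,255). The last fits "loose_canister": same make, free, to the right of the rack, with the mug (245,228) on the other side. I'll confirm it in an enlarged crop.

```bash
python3 - <<'E'
from h import *
a=np.load("top0.npz");b=np.load("scene0.npz")
A=cv2.resize(a["p"][165:245,285:465],None,fx=4.4,fy=4.4,interpolation=cv2.INTER_CUBIC)[:,:,::-1]
B=cv2.resize(b["p"][170:290,270:490],None,fx=3.6,fy=3.6,interpolation=cv2.INTER_CUBIC)[:240*1,:,::-1]
B=cv2.resize(b["p"][175:245,280:370],None,fx=3.4,fy=3.4,interpolation=cv2.INTER_CUBIC)[:,:,::-1]
out=np.zeros((A.shape[0]+B.shape[0],A.shape[1],3),np.uint8);out[:A.shape[0]]=A;out[A.shape[0]:,:B.shape[1]]=B
cv2.imwrite("pics/c1.png",out);print(out.shape)
P=cloud("top",a["d"])
for (u,v) in [(435,211),(318,204),(327,185),(298,200),(354,190),(348,138),(320,120),(250,150),(400,100)]: print((u,v),P[v,u].round(3))
E
```

```text
(590, 792, 3)
(435, 211) [ 0.482 -0.318  0.121]
(318, 204) [0.514 0.079 0.138]
(327, 185) [0.584 0.046 0.081]
(298, 200) [0.533 0.148 0.096]
(354, 190) [ 0.562 -0.046  0.101]
(348, 138) [ 0.755 -0.035  0.063]
(320, 120) [0.779 0.067 0.208]
(250, 150) [0.702 0.304 0.138]
(400, 100) [ 0.886 -0.225  0.081]
```

View pics/c1.png

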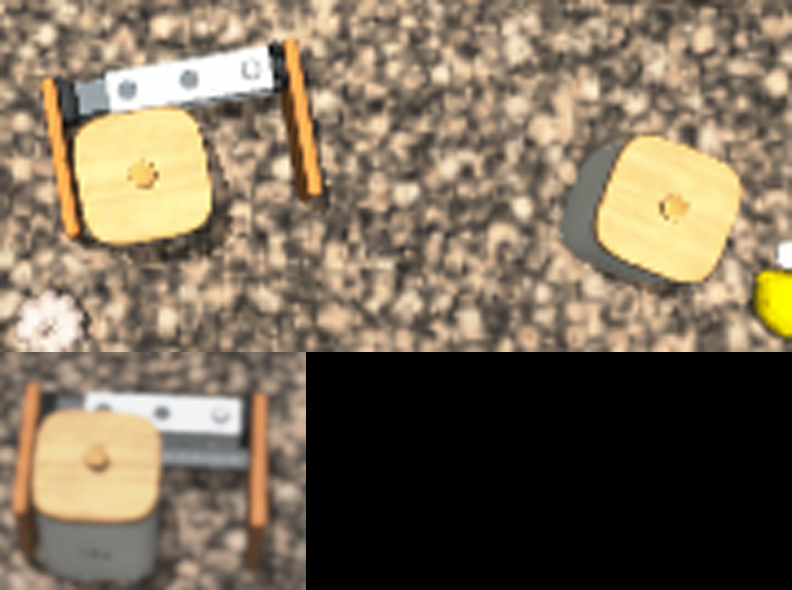

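The crop confirms it. The loose canister has a white body and wooden lid, with its knob at crop (674,206). The button is the dome at crop (251,68), i.e. top pixel (342,180.5), next to the black cap. Now the measurements.

```bash
python3 - <<'E'
from h import *
f=lambda p,s=4.4:(285+(p[0]+.5)/s-.5,165+(p[1]+.5)/s-.5)
print("button",onz("top",[f((251,68))],0.091), "holes",onz("top",[f((189,79)),f((128,90))],0.085))
g=lambda p:(280+(p[0]+.5)/3.4-.5,175+(p[1]-352+.5)/3.4-.5)
print("button scene",onz("scene",[g((220,414))],0.091),"hole",onz("scene",[g((162,412))],.085))
a=np.load("top0.npz");P=cloud("top",a["d"]);hsv=cv2.cvtColor(a["p"],cv2.COLOR_RGB2HSV)
uu,vv=np.meshgrid(np.arange(640),np.arange(400))
def rect(m,z,lab):
    m=m.astype(np.uint8);n,L,st,c=cv2.connectedComponentsWithStats(m)
    for i in range(1,n):
        if st[i,4]<25: continue
        q=onz("top",np.c_[uu[L==i],vv[L==i]],z)[:,:2]
        r=cv2.minAreaRect((q*1000).astype(np.float32)); print(lab,c[i].round(1),st[i,4],np.round(r[0],1),np.round(r[1],1),round(r[2],1),"mean",q.mean(0).round(4))
roi=(vv>165)&(vv<245)&(uu>285)&(uu<465)
sat=hsv[...,1]>80
rect(roi&sat&(P[...,2]>.112)&(P[...,2]<.131),.122,"lid")
rect(roi&(hsv[...,1]>120)&(P[...,2]>.085)&(P[...,2]<.107),.098,"board")
rect(roi&(hsv[...,1]<50)&(hsv[...,2]>150)&(P[...,2]>.07)&(P[...,2]<.1),.085,"sleeve")
k=f((674,206));print("knob loose",onz("top",[k],.14)); print("knob rack",onz("top",[f((142,174))],.14))
b=np.load("scene0.npz");S=cloud("scene",b["d"])
for nm,Q in(("top",P),("scene",S)):
    x=Q.reshape(-1,3);m=(x[:,2]>.15)&(x[:,0]>.35)&(x[:,0]<.8)&(abs(x[:,1])<.25);print(nm,"tall",m.sum(),x[m].min(0) if m.any() else 0,x[m].max(0) if m.any() else 0)
E
```

```text
button [[ 0.59907068 -0.00538914  0.091     ]] holes [[0.59220325 0.04382324 0.085     ]
 [0.58451218 0.09253334 0.085     ]]
button scene [[ 0.59506524 -0.00468     0.091     ]] hole [[0.59116049 0.04449413 0.085     ]]
lid [317.1 204.6] 790 [513.3  82.8] [100.8 101.2] 8.2 mean [0.5132 0.0824]
lid [436.3 212. ] 807 [ 478.4 -321.4] [102.4 101.3] 66.6 mean [ 0.4783 -0.3213]
board [353.2 191.6] 131 [557.4 -43.6] [124.   13.1] 7.5 mean [ 0.5571 -0.0438]
board [298.2 200.6] 128 [530.7 147.1] [123.4  12.2] 7.9 mean [0.5302 0.1469]
sleeve [325.1 183.3] 395 [589.1  55. ] [ 33.  156.1] 8.2 mean [0.5898 0.0524]
knob loose [[ 0.47924672 -0.32060967  0.14      ]]
knob rack [[0.51332956 0.08298001 0.14      ]]
top tall 10812 [0.42411325 0.03016979 0.1508197 ] [0.79996296 0.24997969 1.36280123]
scene tall 7572 [0.70012412 0.03046595 0.1500029 ] [0.79988396 0.24999999 0.57722857]
```

```bash
cat >> h.py <<'E'
from scipy.spatial.transform import Rotation as Rn
O=np.array([.5975,-.0053,0]); YAW=.1396
Rk=Rn.from_euler('z',YAW)
def rk(p): return O+Rk.apply(p)          # rack -> world
def inv(p): return Rk.inv().apply(np.array(p)-O)
def plan(pos,psi):
    """turn about tool z (first), then translation in the turned tool frame; psi = wanted direction of tool y (mod pi)"""
    s=manip.sense(); R=Rn.from_rotvec(s["tool_rot"]); y=R.as_matrix()[:,1]
    print("t",s["time"],"pos",np.round(s["position"],4),"rack",inv(s["position"]).round(4),"q",np.round(s["joint_pos"],2),"F",np.round(s["ft_force"],1),"gap",s["finger_gap"])
    cur=np.arctan2(y[1],y[0])
    for k in(0,1):
        d=(psi+k*np.pi-cur+np.pi)%(2*np.pi)-np.pi
        down=Rn.from_matrix(np.c_[[np.sin(psi+k*np.pi),-np.cos(psi+k*np.pi),0],[np.cos(psi+k*np.pi),np.sin(psi+k*np.pi),0],[0,0,-1]])
        print(" rot tool",(R.inv()*down).as_rotvec().round(4)," then tool shift",down.inv().apply(np.array(pos)-s["position"]).round(4))
E
python3 - <<'E'
from h import *
print(rk([0,.002,.13]),Rn.from_rotvec(manip.sense()["tool_rot"]).as_matrix().round(3))
plan(rk([0,.002,.13]),YAW+np.pi/2)
E
```

```text
[ 0.59722171 -0.00331946  0.13      ] [[-0.946  0.325 -0.001]
 [ 0.325  0.946 -0.001]
 [ 0.    -0.002 -1.   ]]
t 0.1 pos [0.1866 0.5434 0.2132] rack [-0.3305  0.6005  0.2132] q [ 1.22  0.32  1.57 -0.    1.26 -0.02] F [ 0.1  0.3 -0.7] gap 0.09122512567256484Traceback (most recent call last):
  File "<stdin>", line 3, in <module>
  File "h.py", line 26, in plan
    down=Rn.from_matrix(np.c_[[np.sin(psi+k*np.pi),-np.cos(psi+k*np.pi),0],[np.cos(psi+k*np.pi),np.sin(psi+k*np.pi),0],[0,0,-1]])
  File "scipy/spatial/transform/_rotation.pyx", line 1143, in scipy.spatial.transform._rotation.Rotation.from_matrix
ValueError: Non-positive determinant (left-handed or null coordinate frame) in rotation matrix 0: [[ 0.99027173 -0.13914702  0.        ]
 [ 0.13914702  0.99027173  0.        ]
 [ 0.          0.         -1.        ]].
```

```bash
sed -i 's/\[np.sin(psi+k\*np.pi),-np.cos(psi+k\*np.pi),0\]/[-np.sin(psi+k*np.pi),np.cos(psi+k*np.pi),0]/' h.py
python3 - <<'E'
from h import *
plan(rk([0,.002,.13]),YAW+np.pi/2)
E
```

```text
t 0.1 pos [0.1866 0.5434 0.2132] rack [-0.3305  0.6005  0.2132] q [ 1.22  0.32  1.57 -0.    1.26 -0.02] F [ 0.1  0.3 -0.7] gap 0.09122512567256484
 rot tool [-1.500e-03 -4.000e-04 -4.704e-01]  then tool shift [-0.3305 -0.5985  0.0832]
 rot tool [-5.0000e-04  2.1000e-03  2.6712e+00]  then tool shift [0.3305 0.5985 0.0832]
```

Careful with the scale: shifts go in shares of 0.4 m and turns go in shares of 2 pi rad. That gives: -0.0428 m / 0.4 = -0.107, -0.0236 m / 0.4 = -0.059, -0.157 rad / 6.2832 = -0.025.

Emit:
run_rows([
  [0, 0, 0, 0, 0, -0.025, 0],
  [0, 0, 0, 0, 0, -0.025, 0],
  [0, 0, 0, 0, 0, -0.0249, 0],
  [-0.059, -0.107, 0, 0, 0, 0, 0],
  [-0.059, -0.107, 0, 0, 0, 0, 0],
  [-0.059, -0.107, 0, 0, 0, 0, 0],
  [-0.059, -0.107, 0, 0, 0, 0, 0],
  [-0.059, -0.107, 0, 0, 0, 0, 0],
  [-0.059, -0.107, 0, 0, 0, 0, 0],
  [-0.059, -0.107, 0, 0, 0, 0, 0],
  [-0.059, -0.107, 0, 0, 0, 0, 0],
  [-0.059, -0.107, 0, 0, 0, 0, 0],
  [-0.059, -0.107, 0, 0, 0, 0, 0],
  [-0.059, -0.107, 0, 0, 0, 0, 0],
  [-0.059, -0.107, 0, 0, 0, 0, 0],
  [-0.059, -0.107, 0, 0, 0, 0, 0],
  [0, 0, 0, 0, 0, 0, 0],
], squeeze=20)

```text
refused: plan[0]: [0, 0, 0, 0, 0, -0.025, 0] is not of type 'object' (schema: type "object"). Nothing was moved.
```

I used the wrong layout. The manual says a list of objects with named fields; once more.

Emit:
run_rows([
  {"rz":-0.025, "jaw":0},
  {"rz":-0.025, "jaw":0},
  {"rz":-0.0249, "jaw":0},
  {"sx":-0.059, "sy":-0.107, "jaw":0},
  {"sx":-0.059, "sy":-0.107, "jaw":0},
  {"sx":-0.059, "sy":-0.107, "jaw":0},
  {"sx":-0.059, "sy":-0.107, "jaw":0},
  {"sx":-0.059, "sy":-0.107, "jaw":0},
  {"sx":-0.059, "sy":-0.107, "jaw":0},
  {"sx":-0.059, "sy":-0.107, "jaw":0},
  {"sx":-0.059, "sy":-0.107, "jaw":0},
  {"sx":-0.059, "sy":-0.107, "jaw":0},
  {"sx":-0.059, "sy":-0.107, "jaw":0},
  {"sx":-0.059, "sy":-0.107, "jaw":0},
  {"sx":-0.059, "sy":-0.107, "jaw":0},
  {"sx":-0.059, "sy":-0.107, "jaw":0},
  {"jaw":0},
], squeeze=20)

```text
time: 2.22
position: [0.5693, 0.0331, 0.213]
tool_rot: [0.213, -3.134, 0.001]
ft_force: [0.2, -0.3, -0.8]
finger_gap: 0.0006
grasp_force: 0.0
```

```bash
python3 - <<'E'
from h import *
plan(rk([0,.002,.13]),YAW+np.pi/2)
c=eyes.calibration("wrist");p,d=eyes.read_camera("wrist");cv2.imwrite("pics/w1.png",p[...,::-1]);np.savez("w1.npz",p=p,d=d,**{k:np.array(v) for k,v in c.items()})
E
```

```text
t 2.225 pos [0.5693 0.0331 0.213 ] rack [-0.0226  0.0419  0.213 ] q [ 0.04  0.31  1.58 -0.    1.25 -1.67] F [ 0.2 -0.3 -0.8] gap 0.0006114759978137015
 rot tool [-0.0004 -0.0007 -0.0039]  then tool shift [-0.0226 -0.0399  0.083 ]
 rot tool [-1.2000e-03  7.0000e-04  3.1377e+00]  then tool shift [0.0226 0.0399 0.083 ]
```

View pics/w1.png

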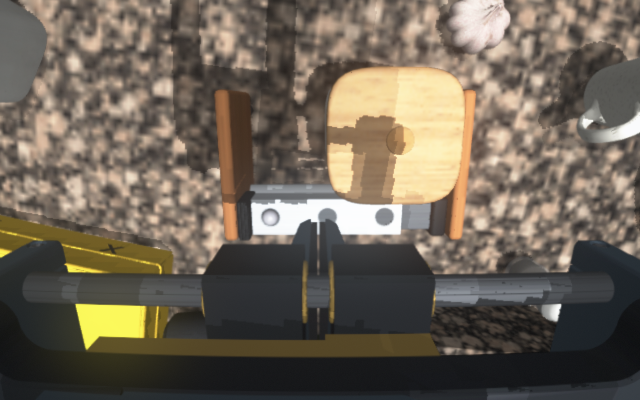

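The wrist view shows the button dome at pixel (270,217), the ridge and cap at its left near x≈240, and the closed fingertips at (318,225). I'll cross-check the button position.

```bash
python3 - <<'E'
from h import *
w=np.load("w1.npz");g=cv2.cvtColor(w["p"],cv2.COLOR_RGB2GRAY)
c={k:w[k] for k in("mtx","distortion","extrinsics")}
for px,z in(((270,217),.090),((327,217),.085),((385,216),.085)): print(px,inv(onz("wrist",[px],z,c)[0]).round(4))
P=cloud("wrist",w["d"],c)
for u in range(228,290,3): print(u,(inv(P[214,u])*1000).round(1),g[214,u])
E
```

```text
(270, 217) [-0.0022  0.0002  0.09  ]
(327, 217) [-0.0004  0.0493  0.085 ]
(385, 216) [-0.0011  0.1001  0.085 ]
228 [ -7.3 -34.1  97.1] 167
231 [ -7.2 -31.7  96.8] 175
234 [ -6.8 -29.4  95.5] 150
237 [ -6.2 -27.3  93.8] 61
240 [ -7.2 -24.   97. ] 58
243 [ -7.2 -21.4  97.1] 66
246 [ -6.9 -19.1  96.1] 62
249 [ -6.6 -16.8  95.1] 52
252 [ -3.6 -16.1  85.6] 224
255 [ -3.  -13.8  83.7] 249
258 [ -3.1 -11.1  84. ] 249
261 [-2.6 -8.7 82.4] 191
264 [-4.3 -5.2 88.1] 159
267 [-5.  -2.3 90.2] 200
270 [-4.5  0.1 88.5] 210
273 [-4.1  2.5 87.5] 194
276 [-3.4  4.8 85.1] 143
279 [-2.7  7.2 83.1] 211
282 [-3.5 10.1 85.7] 251
285 [-3.  12.6 84. ] 251
288 [-3.1 15.2 84.5] 251
```

In the tool's units: 0.045 m / 0.4 = 0.1125, 0.04 m / 0.4 = 0.1, -0.004 rad / 6.2832 = -0.0006.

Emit:
run_rows([
  {"sx":-0.0268, "sy":-0.05, "rz":-0.0006, "jaw":0},
  {"sx":-0.0268, "sy":-0.05, "sz":0.05, "jaw":0},
  {"sz":0.1125, "jaw":0},
  {"sz":0.1, "jaw":0},
  {"sz":0.025, "jaw":0},
  {"jaw":0},
])

```text
time: 3.02
position: [0.595, -0.0012, 0.0985]
tool_rot: [0.226, -3.133, -0.0]
ft_force: [0.7, 0.1, 0.7]
finger_gap: 0.0005
grasp_force: 0.0
```

```bash
python3 - <<'E'
from h import *
plan(rk([-.001,.002,.0845]),YAW+np.pi/2)
E
```

```text
t 3.025 pos [ 0.595  -0.0012  0.0985] rack [-0.0019  0.0044  0.0985] q [-0.02  0.44  1.68  0.    1.02 -1.74] F [0.7 0.1 0.7] gap 0.00047992331642463616
 rot tool [ 0.0001 -0.0008  0.0041]  then tool shift [-0.0009 -0.0024  0.014 ]
 rot tool [ 1.3000e-03  2.0000e-04 -3.1374e+00]  then tool shift [0.0009 0.0024 0.014 ]
```

In the tool's units: 0.004 m / 0.4 = 0.01, 0.003 m / 0.4 = 0.0075, 0.004 rad / 6.2832 = 0.0006.

Emit:
run_rows([
  {"sx":-0.0025, "sy":-0.006, "sz":0.01, "rz":0.0006, "jaw":0},
  {"sz":0.0075, "jaw":0},
  {"sz":0.0075, "jaw":0},
  {"sz":0.0075, "jaw":0},
  {"sz":0.0025, "jaw":0},
  {"jaw":0},
])

```text
time: 3.78
position: [0.5969, -0.0033, 0.0855]
tool_rot: [-0.219, 3.132, -0.0]
ft_force: [0.9, -0.3, 3.6]
finger_gap: 0.0004
grasp_force: 1.9
```

```bash
python3 - <<'E'
from h import *
plan(rk([-.001,.002,.0845]),YAW+np.pi/2)
E
```

```text
t 3.775 pos [ 0.5969 -0.0033  0.0855] rack [-0.0003  0.002   0.0855] q [-0.02  0.46  1.69 -0.    0.99 -1.74] F [ 0.9 -0.3  3.6] gap 0.00040228305173854983
 rot tool [-0.0003  0.0018  0.0001]  then tool shift [ 0.0007 -0.      0.001 ]
 rot tool [-2.9000e-03 -5.0000e-04 -3.1415e+00]  then tool shift [-0.0007  0.      0.001 ]
```

In the tool's units: 0.001 m / 0.4 = 0.0025, 0.0005 m / 0.4 = 0.0013.

Emit:
run_rows([
  {"sz":0.0025, "jaw":0},
  {"sz":0.0013, "jaw":0},
  {"jaw":0},
])

```text
time: 4.15
position: [0.5969, -0.0033, 0.0853]
tool_rot: [-0.219, 3.132, -0.0]
ft_force: [-0.6, -0.6, 10.8]
finger_gap: 0.0003
grasp_force: 5.6
```

Emit:
run_rows([
  {"sy":-0.005, "jaw":0},
  {"sy":-0.005, "jaw":0},
  {"sy":-0.005, "jaw":0},
  {"sy":-0.005, "jaw":0},
  {"sy":-0.005, "jaw":0},
  {"jaw":0},
])

```text
time: 4.9
position: [0.5981, -0.0107, 0.0852]
tool_rot: [-0.217, 3.132, 0.007]
ft_force: [-1.5, 6.4, 11.4]
finger_gap: 0.0004
grasp_force: 5.8
```

```bash
python3 - <<'E'
from h import *
plan(rk([-.001,.002,.0845]),YAW+np.pi/2)
E
```

```text
t 4.9 pos [ 0.5981 -0.0107  0.0852] rack [-0.0002 -0.0055  0.0852] q [-0.04  0.46  1.69  0.01  0.99 -1.75] F [-1.5  6.4 11.4] gap 0.00044325896554479286
 rot tool [ 0.0041  0.0025 -0.0012]  then tool shift [0.0008 0.0075 0.0007]
 rot tool [ 0.0039 -0.0064  3.1403]  then tool shift [-0.0008 -0.0075  0.0007]
```

In the tool's units: -0.003 m / 0.4 = -0.0075.

Emit:
run_rows([
  {"sy":-0.0075, "jaw":0},
  {"sy":-0.0075, "jaw":0},
  {"sy":-0.0075, "jaw":0},
  {"sy":-0.0075, "jaw":0},
  {"sy":-0.0075, "jaw":0},
  {"sy":-0.0075, "jaw":0},
  {"sy":-0.0075, "jaw":0},
  {"sy":-0.0075, "jaw":0},
  {"sy":-0.0075, "jaw":0},
  {"sy":-0.0075, "jaw":0},
  {"sy":-0.0075, "jaw":0},
  {"jaw":0},
])

```text
time: 6.4
position: [0.6029, -0.0447, 0.0853]
tool_rot: [-0.218, 3.131, 0.003]
ft_force: [-1.2, 2.7, 11.3]
finger_gap: 0.0004
grasp_force: 6.6
```

```bash
python3 - <<'E'
from h import *
plan(rk([-.001,.002,.0845]),YAW+np.pi/2)
E
```

```text
t 6.4 pos [ 0.6029 -0.0447  0.0853] rack [-0.0001 -0.0398  0.0853] q [-0.09  0.47  1.68  0.    0.99 -1.81] F [-1.2  2.7 11.3] gap 0.0004391271362588924
 rot tool [ 0.0016  0.0027 -0.0006]  then tool shift [0.0009 0.0418 0.0008]
 rot tool [ 4.300e-03 -2.600e-03  3.141e+00]  then tool shift [-0.0009 -0.0418  0.0008]
```

In the tool's units: -0.002 m / 0.4 = -0.005, -0.001 m / 0.4 = -0.0025.

Emit:
run_rows([
  {"sy":-0.005, "jaw":0},
  {"sy":-0.005, "jaw":0},
  {"sy":-0.005, "jaw":0},
  {"sy":-0.005, "jaw":0},
  {"sy":-0.0025, "jaw":0},
  {"sy":-0.0025, "jaw":0},
  {"sy":-0.0025, "jaw":0},
  {"sy":-0.0025, "jaw":0},
  {"sy":-0.0025, "jaw":0},
  {"jaw":0},
])

```text
time: 7.65
position: [0.605, -0.0597, 0.0852]
tool_rot: [-0.22, 3.131, -0.003]
ft_force: [0.2, -2.7, 10.6]
finger_gap: 0.0006
grasp_force: 5.1
```

```bash
python3 - <<'E'
from h import *
plan(rk([-.001,.002,.0845]),YAW+np.pi/2)
E
```

```text
t 7.65 pos [ 0.605  -0.0597  0.0852] rack [-0.0001 -0.0549  0.0852] q [-0.12  0.47  1.67 -0.    1.   -1.83] F [ 0.2 -2.7 10.6] gap 0.000586453618110015
 rot tool [-0.0023  0.0029  0.0004]  then tool shift [0.0009 0.0569 0.0007]
 rot tool [-0.0045 -0.0036 -3.1412]  then tool shift [-0.0009 -0.0569  0.0007]
```

In the tool's units: -0.05 m / 0.4 = -0.125, -0.03 m / 0.4 = -0.075.

Emit:
run_rows([
  {"sy":0.005, "sz":-0.05, "jaw":0},
  {"sz":-0.125, "jaw":0},
  {"sz":-0.075, "jaw":0},
  {"jaw":0},
])

```text
time: 8.15
position: [0.6044, -0.0567, 0.1853]
tool_rot: [-0.219, 3.131, -0.0]
ft_force: [0.7, 0.3, -0.9]
finger_gap: -0.0002
grasp_force: 0.0
```

```bash
python3 - <<'E'
from h import *
plan(rk([-.001,.002,.0845]),YAW+np.pi/2)
c=eyes.calibration("wrist");p,d=eyes.read_camera("wrist");cv2.imwrite("pics/w2.png",p[100:300,150:550,::-1])
P=cloud("wrist",d,c)
v,u=np.mgrid[0:400,0:640]
q=np.array([inv(x) for x in P[150:260:1,:,:].reshape(-1,3)])
m=(abs(q[:,0])<12)&(q[:,1]>-90)&(q[:,2]>.07)&(q[:,2]<.11)
for y in range(-100,20,3):
    s=m&(abs(q[:,0]+.003)<.006)&(abs(q[:,1]*1000-y)<1.5)
    print(y,s.sum(),np.median(q[s,2]).round(4) if s.any() else None,end="; ")
E
```

```text
t 8.15 pos [ 0.6044 -0.0567  0.1853] rack [-0.0003 -0.0518  0.1853] q [-0.11  0.39  1.54  0.    1.22 -1.82] F [ 0.7  0.3 -0.9] gap -0.00022464764231220355
 rot tool [-0.0005  0.0034  0.    ]  then tool shift [0.0007 0.0538 0.1008]
 rot tool [-5.3000e-03 -8.0000e-04 -3.1415e+00]  then tool shift [-0.0007 -0.0538  0.1008]
-100 0 None; -97 0 None; -94 0 None; -91 0 None; -88 41 0.096; -85 59 0.0974; -82 65 0.0975; -79 63 0.0967; -76 60 0.0952; -73 62 0.0969; -70 62 0.0968; -67 73 0.0953; -64 50 0.0843; -61 60 0.0844; -58 51 0.0844; -55 13 0.0841; -52 5 0.0842; -49 4 0.0838; -46 5 0.0844; -43 22 0.0843; -40 60 0.0844; -37 60 0.0846; -34 60 0.0844; -31 55 0.0845; -28 54 0.0847; -25 55 0.0844; -22 58 0.0845; -19 59 0.0846; -16 57 0.0845; -13 53 0.0842; -10 59 0.0845; -7 65 0.0854; -4 70 0.0891; -1 69 0.0902; 2 61 0.0896; 5 43 0.0849; 8 58 0.084; 11 58 0.0846; 14 56 0.0845; 17 58 0.0847;
```

View pics/w2.png

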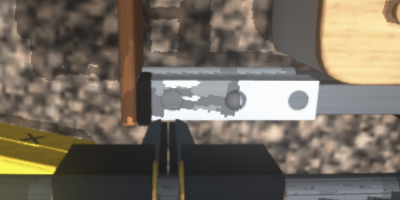

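The button is up in the middle hole (crop 236,99), and the ridge face is at rack y≈-66 mm. That puts the extension at about 50 mm, locked. Next is the canister.

```bash
python3 - <<'E'
from h import *
plan([.479,-.321,.22],np.radians(66.6))
E
```

```text
t 8.2 pos [ 0.6032 -0.0566  0.1832] rack [-0.0014 -0.0516  0.1832] q [-0.11  0.39  1.54  0.    1.21 -1.82] F [-0.6 -0.8 -0.8] gap 0.00025235595993265
 rot tool [ 3.00e-04 -4.00e-04  5.48e-01]  then tool shift [ 0.009  -0.292  -0.0368]
 rot tool [ 6.0000e-04  4.0000e-04 -2.5936e+00]  then tool shift [-0.009   0.292  -0.0368]
```

In the tool's units: -0.0487 m / 0.4 = -0.1218, -0.0485 m / 0.4 = -0.1213, 0.137 rad / 6.2832 = 0.0218.

Emit:
run_rows([
  {"sz":-0.092, "rz":0.0218, "jaw":0.05},
  {"rz":0.0218, "jaw":0.05},
  {"rz":0.0218, "jaw":0.05},
  {"rz":0.0218, "jaw":0.05},
  {"sx":0.0038, "sy":-0.1218, "jaw":0.05},
  {"sx":0.0038, "sy":-0.1218, "jaw":0.05},
  {"sx":0.0038, "sy":-0.1218, "jaw":0.05},
  {"sx":0.0038, "sy":-0.1218, "jaw":0.05},
  {"sx":0.0038, "sy":-0.1218, "jaw":0.05},
  {"sx":0.0038, "sy":-0.1213, "jaw":0.05},
  {"jaw":0.05},
])

```text
time: 9.57
position: [0.477, -0.3229, 0.2175]
tool_rot: [-0.643, -3.07, -0.003]
ft_force: [-0.1, -0.2, -0.6]
finger_gap: 0.0501
grasp_force: 0.0
```

```bash
python3 - <<'E'
from h import *
plan([.479,-.321,.1245],np.radians(66.6))
c=eyes.calibration("wrist");p,d=eyes.read_camera("wrist");cv2.imwrite("pics/w3.png",p[...,::-1])
P=cloud("wrist",d,c); hsv=cv2.cvtColor(p,cv2.COLOR_RGB2HSV)
near=np.hypot(P[...,0]-.479,P[...,1]+.321)<.08
k=P[near&(P[...,2]>.132)&(P[...,2]<.148)&(hsv[...,1]>60)]; print("knob",len(k),k.mean(0) if len(k) else 0,np.ptp(k,axis=0) if len(k) else 0)
m=near&(P[...,2]>.113)&(P[...,2]<.15)&(hsv[...,1]>60); v,u=np.nonzero(m); q=onz("wrist",np.c_[u,v],.122,c)
print(cv2.minAreaRect((q[:,:2]*1000).astype(np.float32)))
E
```

```text
t 9.575 pos [ 0.477  -0.3229  0.2175] rack [-0.1635 -0.2977  0.2175] q [-0.61  0.32  1.55 -0.    1.27 -1.77] F [-0.1 -0.2 -0.6] gap 0.050108851442466296
 rot tool [ 0.0006 -0.0051 -0.0044]  then tool shift [-0.0011  0.0025  0.093 ]
 rot tool [-8.0000e-03 -1.0000e-03  3.1372e+00]  then tool shift [ 0.0011 -0.0025  0.093 ]
knob 528 [ 0.47606691 -0.32363023  0.13585309] [0.01936288 0.01958409 0.00761805]
((475.6374206542969, -323.45306396484375), (99.98829650878906, 99.68212127685547), 66.33010864257812)
```

View pics/w3.png

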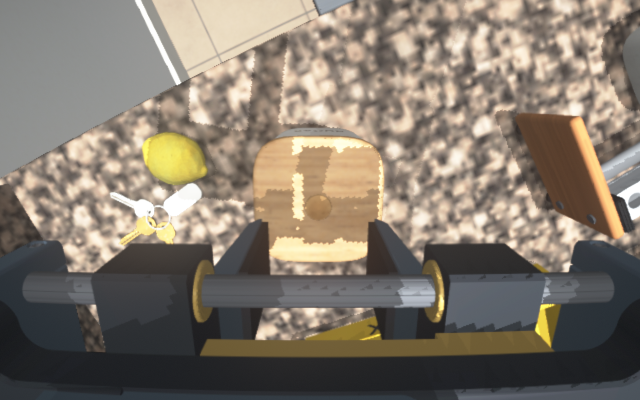

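The knob is at wrist pixel (318,207), centred between the fingers, and both views agree within 3 mm. I'll descend straight down.

In the tool's units: 0.045 m / 0.4 = 0.1125, 0.03 m / 0.4 = 0.075.

Emit:
run_rows([
  {"sz":0.1125, "jaw":0.05},
  {"sz":0.075, "jaw":0.05},
  {"sz":0.03, "jaw":0.05},
  {"jaw":0.05},
])

```text
time: 10.12
position: [0.4795, -0.3201, 0.1324]
tool_rot: [-0.635, -3.075, -0.002]
ft_force: [-0.1, -0.4, 0.2]
finger_gap: 0.0501
grasp_force: 0.0
```

```bash
python3 -c "
from h import *
plan([.477,-.3225,.1245],np.radians(66.4))"
```

```text
t 10.125 pos [ 0.4795 -0.3201  0.1324] rack [-0.1607 -0.2953  0.1324] q [-0.61  0.39  1.68  0.    1.08 -1.77] F [-0.1 -0.4  0.2] gap 0.05014533430420543
 rot tool [ 0.0007 -0.0021  0.0045]  then tool shift [ 0.0013 -0.0032  0.0079]
 rot tool [ 3.2000e-03  1.1000e-03 -3.1371e+00]  then tool shift [-0.0013  0.0032  0.0079]
```

In the tool's units: 0.0075 m / 0.4 = 0.0188, -0.002 m / 0.4 = -0.005.

Emit:
run_rows([
  {"sx":0.002, "sy":-0.005, "sz":0.0188, "jaw":0.05},
  {"jaw":0.05},
  {"jaw":0},
  {"jaw":0},
  {"jaw":0},
  {"jaw":0},
], squeeze=40)

```text
time: 10.88
position: [0.4779, -0.3231, 0.1258]
tool_rot: [0.637, 3.076, -0.001]
ft_force: [0.0, -0.6, 0.6]
finger_gap: 0.016
grasp_force: 40.0
```

Emit:
run_rows([
  {"sz":-0.025, "jaw":0},
  {"sz":-0.05, "jaw":0},
  {"sz":-0.075, "jaw":0},
  {"sz":-0.0875, "jaw":0},
  {"sz":-0.0875, "jaw":0},
  {"jaw":0},
])

```text
time: 11.62
position: [0.479, -0.3233, 0.2582]
tool_rot: [0.636, 3.071, -0.003]
ft_force: [0.5, -0.5, -6.2]
finger_gap: 0.016
grasp_force: 40.0
```

```bash
python3 -c "
from h import *
plan(rk([-.072,-.0145,.255]),np.pi/2+YAW)"
```

```text
t 11.625 pos [ 0.479  -0.3233  0.2582] rack [-0.1616 -0.2984  0.2582] q [-0.61  0.3   1.48  0.    1.35 -1.78] F [ 0.5 -0.5 -6.2] gap 0.016011546866823812
 rot tool [-0.0023  0.005  -0.548 ]  then tool shift [-0.0896  0.2839  0.0032]
 rot tool [0.0066 0.0031 2.5936]  then tool shift [ 0.0896 -0.2839  0.0032]
```

In the tool's units: 0.038 m / 0.4 = 0.095, 0.025 m / 0.4 = 0.0625, -0.11 rad / 6.2832 = -0.0175.

Emit:
run_rows([
  {"rz":-0.0175, "jaw":0},
  {"rz":-0.0175, "jaw":0},
  {"rz":-0.0175, "jaw":0},
  {"rz":-0.0175, "jaw":0},
  {"rz":-0.0172, "jaw":0},
  {"sx":-0.015, "sy":0.045, "jaw":0},
  {"sx":-0.0298, "sy":0.095, "jaw":0},
  {"sx":-0.0298, "sy":0.095, "jaw":0},
  {"sx":-0.0298, "sy":0.095, "jaw":0},
  {"sx":-0.0298, "sy":0.095, "jaw":0},
  {"sx":-0.0298, "sy":0.095, "jaw":0},
  {"sx":-0.0298, "sy":0.095, "jaw":0},
  {"sx":-0.02, "sy":0.0625, "jaw":0},
  {"sx":-0.01, "sy":0.0325, "jaw":0},
  {"jaw":0},
  {"jaw":0},
])

```text
time: 13.62
position: [0.5266, -0.0297, 0.2555]
tool_rot: [0.218, -3.133, 0.001]
ft_force: [-0.9, -0.3, -4.9]
finger_gap: 0.0159
grasp_force: 40.0
```

```bash
python3 - <<'E'
from h import *
plan(rk([-.072,-.0145,.255]),np.pi/2+YAW)
p,d=eyes.read_camera("top");cv2.imwrite("pics/t2.png",cv2.resize(p[150:250,270:400,::-1],None,fx=4,fy=4))
p,d=eyes.read_camera("scene");cv2.imwrite("pics/s2.png",cv2.resize(p[110:270,240:420,::-1],None,fx=3.5,fy=3.5))
E
```

```text
t 13.625 pos [ 0.5266 -0.0297  0.2555] rack [-0.0736 -0.0143  0.2555] q [-0.08  0.22  1.6  -0.    1.32 -1.79] F [-0.9 -0.3 -4.9] gap 0.015864084567048874
 rot tool [-0.0005 -0.0007 -0.0009]  then tool shift [-0.0016 -0.0002  0.0005]
 rot tool [-1.2000e-03  7.0000e-04  3.1407e+00]  then tool shift [0.0016 0.0002 0.0005]
```

View pics/s2.png

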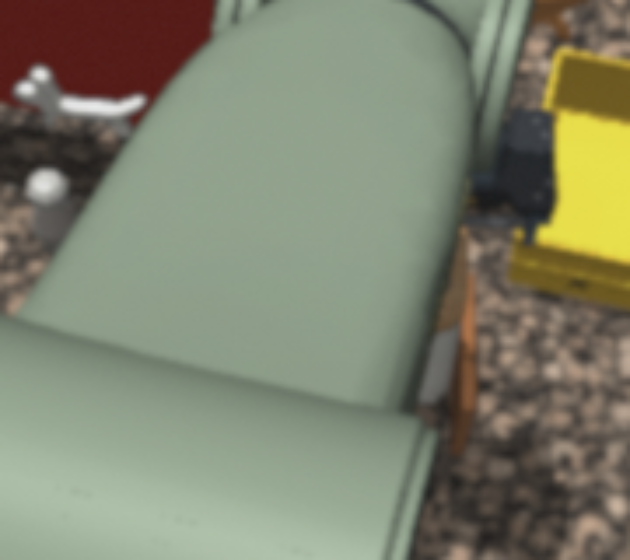

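The arm hides the rack in this view. The wrist camera can check the lid and the gaps instead.

```bash
python3 - <<'E'
from h import *
c=eyes.calibration("wrist");p,d=eyes.read_camera("wrist");cv2.imwrite("pics/w4.png",p[...,::-1])
P=cloud("wrist",d,c); hsv=cv2.cvtColor(p,cv2.COLOR_RGB2HSV)
def rect(lo,hi,z,near,l):
    m=near&(P[...,2]>lo)&(P[...,2]<hi)&(hsv[...,1]>60); v,u=np.nonzero(m); q=onz("wrist",np.c_[u,v],z,c)
    r=cv2.minAreaRect((q[:,:2]*1000).astype(np.float32)); print(l,np.round(r[0],1),np.round(r[1],1),round(r[2],2),"rack",inv([r[0][0]/1000,r[0][1]/1000,0]).round(4))
rect(.23,.265,.253,P[...,0]<9,"held lid")
rect(.112,.128,.122,np.hypot(P[...,0]-.513,P[...,1]-.083)<.1,"rack lid")
rect(.09,.104,.098,np.hypot(P[...,0]-.55,P[...,1]+.093)<.09,"right board")
E
```

```text
held lid [523.3 -30.8] [99.1 98.4] 7.91 rack [-0.077 -0.015  0.   ]
rack lid [511.3  81.2] [99.5 99.6] 8.72 rack [-0.0734  0.0976  0.    ]
right board [ 505.5 -101.4] [ 9.1 15. ] 36.19 rack [-0.1045 -0.0824  0.    ]
```

View pics/w4.png

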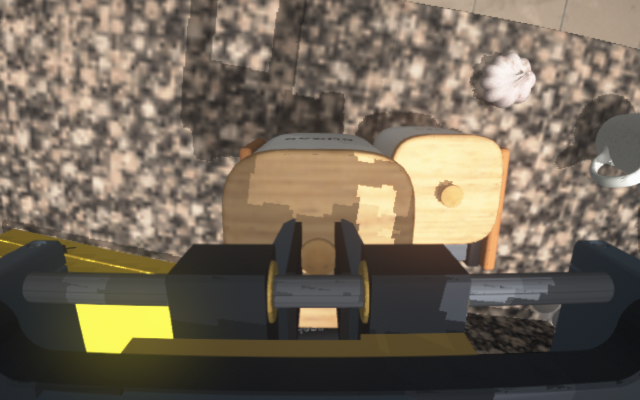

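The held lid at (318,195) is square (7.9° against 8.0° for the rack) and sits midway in the gap. The rack canister's knob is at (451,196). Lowering now.

In the tool's units: 0.02 m / 0.4 = 0.05, 0.015 m / 0.4 = 0.0375.

Emit:
run_rows([
  {"sx":-0.0038, "sz":0.0375, "jaw":0},
  {"sz":0.05, "jaw":0},
  {"sz":0.05, "jaw":0},
  {"sz":0.05, "jaw":0},
  {"sz":0.05, "jaw":0},
  {"sz":0.0375, "jaw":0},
  {"sz":0.025, "jaw":0},
  {"sz":0.01, "jaw":0},
  {"jaw":0},
  {"jaw":0},
])

```text
time: 15.02
position: [0.5289, -0.0288, 0.1324]
tool_rot: [-0.219, 3.132, -0.0]
ft_force: [0.9, 0.0, -5.6]
finger_gap: 0.0163
grasp_force: 40.0
```

```bash
python3 - <<'E'
from h import *
plan(rk([-.072,-.0145,.1258]),np.pi/2+YAW)
E
```

```text
t 15.025 pos [ 0.5289 -0.0288  0.1324] rack [-0.0712 -0.0137  0.1324] q [-0.08  0.32  1.79  0.    1.03 -1.79] F [ 0.9  0.  -5.6] gap 0.016250224665767442
 rot tool [-0.0002  0.0015  0.    ]  then tool shift [ 0.0008 -0.0008  0.0066]
 rot tool [-2.4000e-03 -4.0000e-04 -3.1416e+00]  then tool shift [-0.0008  0.0008  0.0066]
```

In the tool's units: 0.003 m / 0.4 = 0.0075, 0.002 m / 0.4 = 0.005.

Emit:
run_rows([
  {"sz":0.0075, "jaw":0},
  {"sz":0.005, "jaw":0},
  {"sz":0.0025, "jaw":0},
  {"sz":0.0025, "jaw":0},
  {"jaw":0},
  {"jaw":0},
])

```text
time: 15.78
position: [0.5287, -0.0286, 0.126]
tool_rot: [-0.219, 3.133, 0.0]
ft_force: [-2.4, 0.7, 6.4]
finger_gap: 0.0166
grasp_force: 40.0
```

```bash
python3 -c "
from h import *
plan(rk([-.072,-.0145,.1258]),np.pi/2+YAW)"
```

```text
t 15.775 pos [ 0.5287 -0.0286  0.126 ] rack [-0.0714 -0.0135  0.126 ] q [-0.08  0.32  1.8   0.    1.02 -1.79] F [-2.4  0.7  6.4] gap 0.016567814375151844
 rot tool [0.0001 0.0013 0.    ]  then tool shift [ 0.0006 -0.001   0.0002]
 rot tool [-2.1000e-03  1.0000e-04 -3.1415e+00]  then tool shift [-0.0006  0.001   0.0002]
```

Contact with the worktop. Release, rise and check.

In the tool's units: -0.05 m / 0.4 = -0.125, -0.04 m / 0.4 = -0.1.

Emit:
run_rows([
  {"jaw":0.05},
  {"jaw":0.05},
  {"jaw":0.05},
  {"sz":-0.05, "jaw":0.05},
  {"sz":-0.1, "jaw":0.05},
  {"sz":-0.125, "jaw":0.05},
  {"sz":-0.125, "jaw":0.05},
  {"jaw":0.05},
  {"jaw":0.05},
])

```text
time: 16.9
position: [0.528, -0.0288, 0.2839]
tool_rot: [0.219, -3.133, -0.0]
ft_force: [-0.2, -0.1, -0.9]
finger_gap: 0.0501
grasp_force: 0.0
```

```bash
python3 - <<'E'
from h import *
c=eyes.calibration("wrist");p,d=eyes.read_camera("wrist");cv2.imwrite("pics/w5.png",p[...,::-1])
P=cloud("wrist",d,c); hsv=cv2.cvtColor(p,cv2.COLOR_RGB2HSV)
for l,x,y in(("loose",.528,-.029),("rack",.513,.083)):
    near=np.hypot(P[...,0]-x,P[...,1]-y)<.085
    k=P[near&(P[...,2]>.132)&(P[...,2]<.148)&(hsv[...,1]>60)]; print(l,"knob",len(k),inv(k.mean(0)).round(4))
    m=near&(P[...,2]>.112)&(P[...,2]<.128)&(hsv[...,1]>60); v,u=np.nonzero(m)
    q=onz("wrist",np.c_[u,v],.122,c); r=cv2.minAreaRect((q[:,:2]*1000).astype(np.float32)); print(np.round(r[1],1),round(r[2],2),"rack",inv([r[0][0]/1000,r[0][1]/1000,0]).round(4))
    X=P[m]; A=np.c_[X[:,:2],np.ones(len(X))]; print(" lid z",X[:,2].mean().round(4),"slope",np.linalg.lstsq(A,X[:,2],rcond=None)[0][:2].round(3))
b=(hsv[...,1]<60)
q=Rk.inv().apply((P-O).reshape(-1,3)).reshape(P.shape)
s=(np.hypot(q[...,0]+.002,q[...,1])<.004); print("button",s.sum(),np.median(q[s][:,2]) if s.any() else None)
s=(abs(q[...,0]+.004)<.005)
for y in range(-75,-55,2):
    t=s&(abs(q[...,1]*1000-y)<1); print(y,t.sum(),np.median(q[t][:,2]).round(4) if t.any() else None,end="; ")
E
```

```text
loose knob 350 [-0.0741 -0.0143  0.1359]
[ 98.7 135.7] 7.98 rack [-0.0749  0.0032  0.    ]
 lid z 0.1212 slope [ 0.007 -0.004]
rack knob 343 [-0.0725  0.0976  0.136 ]
[ 99.9 133.2] 8.52 rack [-0.0729  0.0811  0.    ]
 lid z 0.1213 slope [0.004 0.006]
button 45 0.0905551286329009
-75 0 None; -73 0 None; -71 0 None; -69 0 None; -67 8 0.0945; -65 26 0.0852; -63 17 0.0844; -61 14 0.0845; -59 13 0.0849; -57 11 0.0853;
```

View pics/w5.png

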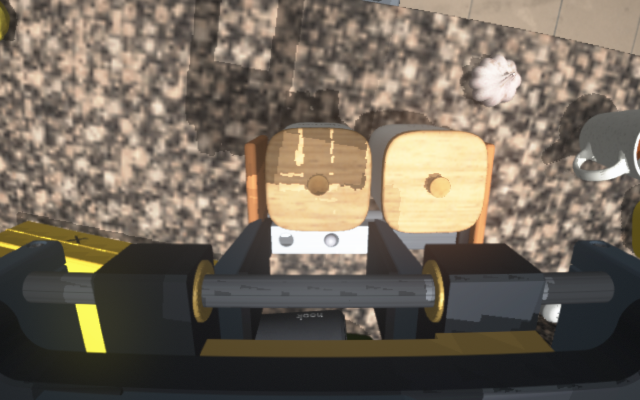

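Both canisters stand upright side by side, with knobs at (318,184) and (440,186). The lids are level and square, the button is up at (331,240), and nothing touches the gripper. The loose canister is at rack x≈-0.073, y≈-0.014, inside the required range. Handing in.

```bash
python3 -c "
from cell import manip
print(manip.close_job())"
```

```text
the job is handed in; nothing more can be done
None
```

The job is handed in, though its verdict wasn't reported: the rack is out one hole with the button up, and the loose canister stands upright and square beside the other, about 5–6 mm off the rail (12 mm allowed).

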